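# Clamp the freshly glued caster wheel in the screw press

### The job

The tyre of the caster wheel under the small screw press has just been glued. Take the crank from the pin of its wooden stand, fit it fully down on the square end of the press spindle (feel for the square; never force it), and wind it clockwise until the foot clamps the wheel firmly: about a quarter of a turn past first touch (half a turn would crush it). Then lift the crank off, so that nobody knocks it while the glue sets, and put it back fully down on the pin of its stand; leave the wheel clamped in place and the glue bottle standing.

Things in the scene. Friction and masses are not known exactly. Their poses are not given: they have to be found in the camera images.
- crank: Loose steel crank, about 0.35 kg. Hub: upright square block 30x30x58 mm, gripped on its sides; a 20.6 mm square socket, 34 mm deep, opens downward. Origin: centre of the hub's underside (socket mouth); z up, x along the arm, sides of hub and socket along x and y. Arm: flat bar 18 wide, 16 to 22 mm above the origin, out to x = 80 mm; a black upright grip stands at its end.
- crank_grip (a point): Middle of the crank's grip: upright black handle 23 mm thick, 52 mm tall, free to spin on its pin, so fingers round it can go round without turning. This point is 70 mm along the crank's x from its origin and 50 mm above it; the grip runs from 24 to 76 mm above the crank's origin.
- crank_stand: Fixed wooden block 76x76x45 mm with an upright round steel pin, 16 mm thick, 20 mm tall, tapered tip, in the middle of its top. Origin: centre of the block's underside. The crank stands here with its socket over the pin and its hub's underside on the block's top, 45 mm above the origin; any direction of the arm will do.
- press: Fixed grey press: base 104x164x18 mm (x, y, height), two columns at y = +-62 mm joined by a crosshead, highest point 136 mm; spindle axis upright through the origin. Origin: centre of the base's underside; z up. A steel anvil plate, 82 mm across, top 24 mm above the origin, carries the wheel.
- screw: The press screw, reported without its turning. Origin: on the spindle axis, top of a 37 mm round collar, where the seated crank's underside rests. Above it: 18 mm square, 20 mm tall, then a round pilot 17 mm thick, 12 mm tall, its upper half tapered. Which way the square's sides face is not reported. Clockwise from above lowers the screw 10 mm a turn; 4 N on the grip turns it; it stays where left.
- foot: Round flat foot, 42 mm across, hanging from the screw; it does not turn. Origin: centre of its lower face; z up; 105 mm below the screw's origin until it touches. A rubber cushion lets the screw go on down past first touch, the clamping force growing some 40 N a mm (at a quarter turn about 100 N, pull on the grip then 6 to 7 N instead of 4).
- wheel: Black caster wheel lying flat on the anvil plate under the foot, 68 mm across, 15 mm high where the foot meets it, loose. Origin: centre of its underside; z up.
- glue_bottle: White glue squeeze bottle, 54 mm across, 158 mm tall, standing loose on the table. Origin: centre of its underside; z up.
Mind the look-alikes: they are no part of the job. There is more than one size of the crank; the one meant has the size given above.

How it is judged:
By the outcome, as a careful person would: the job done as asked, in the order asked, and still so for the second after the job is handed in, with the robot touching nothing.
It also fails if it takes over 72 s, if anything falls off the work surface, if the arm or the gripper's body presses on something with over 40 N, if the wrist force passes 120 N, or if a joint passes its speed limit or range.

### The arm

A 6-joint arm with a two-finger parallel gripper is mounted at the origin on a cart in front of the work surface, level with it; the furniture and walls round the work are solid. World frame = base frame: x ahead of the robot, y to its left, z up, the work surface at z = 0. Lengths are in m, angles in rad, forces in N, time in s.
With the tool pointing down it reaches from about 0.35 to 0.775 m from the base axis. Payload 5.5 kg.
Tool frame: the origin (TCP) lies at the very end of the fingers, on their centre line; the grasp point (between the pads) lies 19 mm behind it; z points along the fingers, y is the direction in which the jaws open and shut (so a half turn about z gives the same grasp; the last joint's range is limited). The gripper opens to 85 mm and grips with 20 to 120 N. Pads are 22 mm wide; open, the fingers measure 114 mm over their backs; the gripper's body (76 mm by 85 mm) begins 54 mm behind the grasp point. The pads swing forward as they close: fully open they stand 13 mm farther back than shut.
Start: joints at [0.99, 0.313, 0.046, 1.304, 0, 1.431], TCP at [0.245, 0.52, 0.231] pointing down, gripper open.
Joint ranges: [-2.76, 2.76], [-0.86, 1.69], [-1.03, 1.26], [-2.2, 2.34], [-1.47, 1.5], [-3.14, 3.14]. Speed limits (rad/s): [2.57, 2.57, 3.14, 3.14, 3.14, 3.14].

### API

Orientations are given as a unit quaternion [w, x, y, z].
In Python, from workcell import get_state, imaging, env, spotter gives the robot as it stands.
- The arm moves only by the tool play_rows, never from a script. Its argument "moves" is a list of rows, each an object with "claw": the finger opening in cm, from 0 to 8.54; "delta_pos": the shift along the tool's x, y, z in cm, a list of three; "twist": the turn about the tool's z in degrees. A call has 1 to 12 rows; each row is the pose to reach, as a shift and turn from the pose commanded when the call began, along the tool's axes at that moment; what a row does not reach only later rows make up. A row lasts 1/8 s, in which the tool goes at most 62.5 mm and 10.7 degrees, less where a joint would pass 70% of its speed; a pose out of reach is approached as far as the arm can. A call with a gripper value outside its range is refused whole. The fingers move at their own pace and stop on an object; "force" is the grip in N (left out, the last holds). Time passes only in rows, so rows that repeat a pose let the fingers close. It gives the time, the measured TCP pose, the force and the opening at its end, in the units of the state.
- get_state(): the state, without advancing time (a new reading comes with each control period).
- imaging.read_camera(name): name is "side" or "top" or "wrist"; returns the picture (400x640x3 uint8, red, green, blue); there is no depth.
- imaging.camera_info(name): a dict with "fx", "fy", "cx", "cy" (pixels), "world_to_cam" (4x4, takes a point from world to camera coordinates). Camera axes: x right, y down, z forward; pixel columns grow to the right and rows downward; lengths in m; the calibration is good to about 2 mm. A picture is of the moment at which its call begins: read the wrist's pose just before it. camera_info takes no time and is no camera call; for the wrist camera it gives the pose at the moment of the call.
- env.hand_in(): hands the job in, once; it reports no verdict.
Trained networks look in the newest picture that a camera, given by its name, has taken for a name from the list of things; names that differ only in an ending like _2 or _b are one class to them, and where a whole thing is asked for, a point or a joint stands for the part that bears it (a point fixed in the world has none). Each returns a list of dicts, best first, with "conf" (0 to 1); they miss things now and then, are a little off and sometimes report something else, mostly with a low value. They report only what shows in the picture. A call takes as long as a camera call. They do not tell look-alikes from the thing itself.
- spotter.spot_in(camera, query): "extent" ([left, top, right, bottom] in pixels, round what is visible of it).
The state is a dict: "clock": time; "joint_pos": joint angles; "qvel": joint speeds; "tau": joint torques, N m; "tcp_pos": TCP position; "orientation": TCP orientation; "wrist_force": force on the tool from outside, world axes, zero at the start; "ft_torque": the same for the moment, N m; "finger_gap": finger opening in m.
Only numpy, scipy, OpenCV 4.12 (cv2) and the standard library are available. Lean on these libraries where they do the work, as an engineer would, in place of code of your own. Each camera call takes 0.05 s, during which the arm holds its last target. There are 200 camera calls.

## Working session

There is one attempt and no reset: what is moved stays moved. The work goes in short steps, Python scripts to look and compute and a tool call to move; the robot and the scene stay as the last step left them, time stands still between calls to the robot, and variables do not carry over. Pictures are saved under pics/ and viewed, about 8 in all and at most 12, crops included, and the job is handed in when it is done.

Besides the shell and the picture viewer there is one more tool, called after ">>>" as name([rows], argument=value, ...), one row to a line, values as JSON. play_rows: Moves the arm, as the interface text tells. Its arguments: {"type":"object","properties":{"moves":{"type":"array"},"force":{"type":"number"}},"required":["moves"]}

```bash
mkdir -p pics; ls; cat > h.py <<'E'
import numpy as np,cv2
from workcell import get_state,imaging,env,spotter
def info(n):
    i=imaging.camera_info(n);return i
def proj(n,p,i=None):
    i=i or info(n);T=np.array(i["world_to_cam"]);c=T[:3,:3]@np.array(p)+T[:3,3]
    return i["fx"]*c[0]/c[2]+i["cx"],i["fy"]*c[1]/c[2]+i["cy"]
def ray(n,u,v,i=None):
    i=i or info(n);T=np.array(i["world_to_cam"]);R=T[:3,:3];o=-R.T@T[:3,3]
    d=R.T@np.array([(u-i["cx"])/i["fx"],(v-i["cy"])/i["fy"],1]);return o,d
def atz(n,u,v,z,i=None):
    o,d=ray(n,u,v,i);return o+d*(z-o[2])/d[2]
def tri(rs):
    A=np.zeros((3,3));b=np.zeros(3)
    for o,d in rs:
        d=d/np.linalg.norm(d);P=np.eye(3)-np.outer(d,d);A+=P;b+=P@o
    x=np.linalg.solve(A,b);return x,[np.linalg.norm(np.cross(x-o,d/np.linalg.norm(d))) for o,d in rs]
def save(n,f,crop=None,s=1):
    im=imaging.read_camera(n)
    if f:
        j=im if crop is None else im[crop[1]:crop[3],crop[0]:crop[2]]
        cv2.imwrite("pics/"+f,cv2.cvtColor(cv2.resize(j,None,fx=s,fy=s,interpolation=cv2.INTER_CUBIC),cv2.COLOR_RGB2BGR))
    return im
E
python3 - <<'E'
from h import *
a=save("top",None);b=save("side",None)
cv2.imwrite("pics/a.png",cv2.cvtColor(np.vstack([a,b])[:, :],cv2.COLOR_RGB2BGR)[:, :])
im=cv2.imread("pics/a.png");cv2.imwrite("pics/a_top.png",im[:400]);cv2.imwrite("pics/a_side.png",im[400:])
for n in("top","side"):
    i=info(n);print(n,i["fx"],i["cx"],np.round(ray(n,320,200)[0],3),np.round(ray(n,320,200)[1],2))
    for q in("crank","crank_grip","crank_stand","press","screw","foot","wheel","glue_bottle"):
        print(q,[(np.round(r["extent"]).astype(int).tolist(),round(r["conf"],2)) for r in spotter.spot_in(n,q)[:4]])
print(get_state())
E
```

```text
pics
top 491.88771970523123 321.65260105473214 [0.404 0.185 1.32 ] [ 0.15 -0.02 -0.99]
crank [([247, 218, 289, 247], 0.65), ([186, 151, 215, 167], 0.57), ([388, 186, 408, 202], 0.52)]
crank_grip [([252, 225, 287, 247], 0.83), ([188, 152, 212, 163], 0.68), ([156, 175, 185, 190], 0.52)]
crank_stand [([246, 212, 280, 251], 0.92), ([250, 220, 289, 247], 0.2)]
press [([355, 177, 428, 220], 0.93)]
screw [([389, 186, 411, 198], 0.67)]
foot [([249, 223, 288, 248], 0.36)]
wheel [([383, 204, 400, 211], 0.62)]
glue_bottle [([422, 231, 448, 256], 0.72)]
side 421.2338120948092 313.31534158958857 [1.112 0.507 0.996] [-0.51 -0.28 -0.81]
crank [([345, 184, 369, 228], 0.93), ([215, 129, 241, 170], 0.7), ([378, 304, 404, 333], 0.65), ([416, 296, 447, 318], 0.54)]
crank_grip [([375, 304, 402, 326], 0.75), ([413, 296, 443, 322], 0.7), ([346, 186, 372, 228], 0.65), ([223, 162, 242, 201], 0.24)]
crank_stand [([352, 220, 383, 247], 0.65), ([346, 186, 373, 228], 0.45)]
press [([203, 165, 271, 230], 0.59)]
screw [([354, 217, 383, 244], 0.71), ([227, 162, 244, 202], 0.58)]
foot []
wheel [([226, 200, 252, 212], 0.55), ([216, 129, 242, 169], 0.35)]
glue_bottle [([214, 128, 239, 170], 0.82)]
{'clock': 0.9, 'joint_pos': array([ 9.90401367e-01,  3.13167864e-01,  4.61235030e-02,  1.30359861e+00,
       -1.03737228e-05,  1.43116017e+00]), 'qvel': array([ 0.00049033,  0.00123115, -0.00129837,  0.00081199, -0.00223897,
        0.00020094]), 'tau': array([-6.93169040e-04, -4.80448902e+01,  2.98812479e+01,  1.54209870e-04,
       -9.87162275e-05,  5.19994714e-06]), 'tcp_pos': array([0.2453693 , 0.52007622, 0.23135111]), 'orientation': array([3.18664889e-05, 2.18599862e-01, 9.75814580e-01, 6.99332762e-05]), 'wrist_force': array([-0.27459186, -0.01638026, -0.70281971]), 'ft_torque': array([-0.02148125,  0.00219695, -0.0031613 ]), 'finger_gap': 0.08541859490325437}
```

```bash
python3 - <<'E'
import cv2,numpy as np
t=cv2.imread("pics/a_top.png")[120:290,130:470];s=cv2.imread("pics/a_side.png")[110:350,170:490]
t=cv2.resize(t,(600,300),interpolation=cv2.INTER_CUBIC);s=cv2.resize(s,(400,300),interpolation=cv2.INTER_CUBIC)
t=cv2.resize(cv2.imread("pics/a_top.png")[130:270,140:460],(685,300),interpolation=cv2.INTER_CUBIC)
s=cv2.resize(cv2.imread("pics/a_side.png")[115:345,190:460],(352,300),interpolation=cv2.INTER_CUBIC)
c=np.zeros((600,700,3),np.uint8);c[:300,:685]=t;c[300:,:352]=s;cv2.imwrite("pics/b.png",c)
E
```

```text
(no output)
```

View pics/b.png

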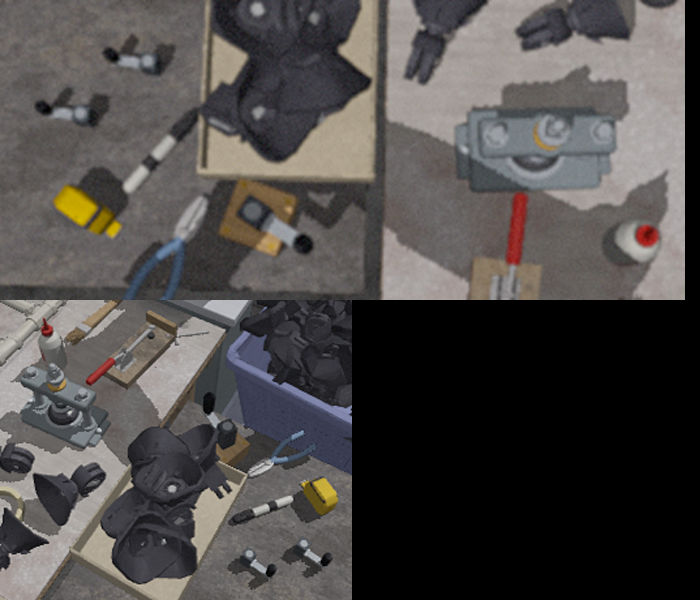

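```bash
python3 - <<'E'
from h import *
P={"hubtop":((258.7,228.6),(364,213)),"griptop":((281.5,243.5),(350,188)),"spindle":((399.7,187.5),(233,167)),"bottletip":((442,240),(226,130))}
for k,(a,b) in P.items():
    x,e=tri([ray("top",*a),ray("side",*b)]);print(k,np.round(x,4),np.round(e,4),np.hypot(x[0],x[1]))
for q,z in(((258.7,228.6),.103),((281.5,243.5),.121),((399.7,187.5),.15)): print(np.round(atz("top",*q,z),4))
i=info("wrist");print(i["fx"],np.array(i["world_to_cam"]).round(3).tolist())
from scipy.spatial.transform import Rotation as R
s=get_state();print(R.from_quat(np.roll(s["orientation"],-1)).as_matrix().round(3),s["tcp_pos"])
E
```

```text
hubtop [0.518  0.3113 0.0899] [0.0002 0.0002] 0.6043038924189102
griptop [0.4812 0.2506 0.1149] [0.0013 0.0013] 0.542562845873846
spindle [ 0.6159 -0.0244  0.1743] [0.0028 0.0028] 0.6163861643983296
bottletip [ 0.4985 -0.1355  0.148 ] [0.0019 0.0019] 0.516557671285974
[0.5167 0.3101 0.103 ]
[0.4803 0.2514 0.121 ]
[ 0.6219 -0.0314  0.15  ]
336.8931442041711 [[0.427, 0.904, -0.0, -0.575], [0.869, -0.41, 0.276, -0.035], [0.25, -0.118, -0.961, 0.379], [0.0, 0.0, 0.0, 1.0]]
[[-0.904  0.427  0.   ]
 [ 0.427  0.904  0.   ]
 [-0.     0.    -1.   ]] [0.2453693  0.52007622 0.23135111]
```

>>> play_rows([
  {"claw": 8.5,"delta_pos": [-5.6,-1.2,-1],"twist": -10.5},
  {"claw": 8.5,"delta_pos": [-11.2,-2.5,-2],"twist": -21},
  {"claw": 8.5,"delta_pos": [-16.8,-3.7,-2],"twist": -31.5},
  {"claw": 7,"delta_pos": [-22.4,-5,-2],"twist": -42},
  {"claw": 7,"delta_pos": [-28,-6.2,-2],"twist": -52},
  {"claw": 7,"delta_pos": [-33.4,-7.5,-2],"twist": -63},
  {"claw": 7,"delta_pos": [-33.4,-7.5,-2],"twist": -73},
  {"claw": 7,"delta_pos": [-33.4,-7.5,-2],"twist": -83},
  {"claw": 7,"delta_pos": [-33.4,-7.5,-2],"twist": -83},
  {"claw": 7,"delta_pos": [-33.4,-7.5,-2],"twist": -83},
])

```text
clock: 2.15
tcp_pos: [0.5153, 0.3099, 0.2513]
orientation: [0.0, -0.482, 0.876, 0.0]
wrist_force: [-0.4, 0.7, -0.3]
finger_gap: 0.0698
```

```bash
python3 - <<'E'
from h import *
s=get_state();i=info("wrist");save("wrist","c.png")
import pickle;pickle.dump(i,open("c.pkl","wb"))
print(s["clock"],s["joint_pos"].round(3),s["tcp_pos"],s["orientation"].round(3),s["wrist_force"].round(2),s["finger_gap"])
print(proj("wrist",[.517,.311,.103],i),proj("wrist",[.481,.251,.121],i))
E
```

```text
2.15 [ 0.408  0.362  0.164  1.372  0.    -0.597] [0.51531815 0.30985817 0.25134957] [ 0.    -0.482  0.876  0.   ] [-0.35  0.7  -0.29] 0.06982083938003313
(np.float64(324.48199292955974), np.float64(192.7002198882281)) (np.float64(321.98931536696847), np.float64(111.11379739561603))
```

View pics/c.png

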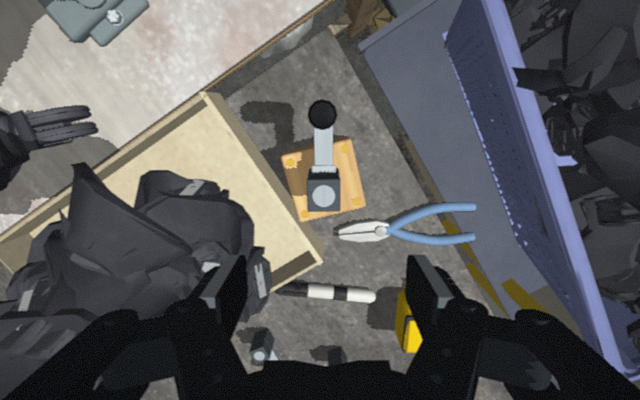

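```bash
python3 - <<'E'
from h import *
import pickle
from scipy.spatial.transform import Rotation as R
i=pickle.load(open("c.pkl","rb"))
im=cv2.imread("pics/c.png")
cv2.imwrite("pics/c2.png",cv2.resize(im[90:230,260:390],None,fx=4,fy=4,interpolation=cv2.INTER_CUBIC))
h=atz("wrist",323.5,195,.103,i);g=atz("wrist",322,113,.121,i)
s=get_state();M=R.from_quat(np.roll(s["orientation"],-1)).as_matrix()
print(h,g,np.degrees(np.arctan2(*(g-h)[[1,0]])),np.hypot(*(g-h)[:2]),M.round(3))
print("tool delta",M.T@(h-s["tcp_pos"]))
print(tri([ray("wrist",323.5,195,i),ray("top",258.7,228.6)]),tri([ray("wrist",323.5,195,i),ray("side",364,213)]))
E
```

```text
[0.5188704  0.31230955 0.103     ] [0.4817576  0.25220018 0.121     ] -121.69206292585919 0.07064344412765561 [[-0.535 -0.845  0.   ]
 [-0.845  0.535  0.   ]
 [-0.    -0.    -1.   ]]
tool delta [-0.00390768 -0.00177394  0.14836845]
(array([0.51486016, 0.30735333, 0.12768771]), [np.float64(0.0005262867303377899), np.float64(0.0005262867303379998)]) (array([0.52055831, 0.31309081, 0.09461801]), [np.float64(0.001084042423381799), np.float64(0.0010840424233818891)])
```

View pics/c2.png

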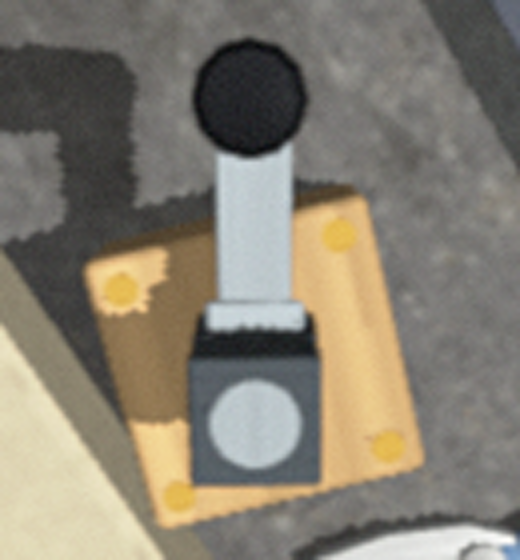

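>>> play_rows([
  {"claw": 5,"delta_pos": [-0.35,-0.2,3],"twist": 0},
  {"claw": 5,"delta_pos": [-0.35,-0.2,8],"twist": 0},
  {"claw": 5,"delta_pos": [-0.35,-0.2,12],"twist": 0},
  {"claw": 5,"delta_pos": [-0.35,-0.2,15.5],"twist": 0},
  {"claw": 5,"delta_pos": [-0.35,-0.2,18.2],"twist": 0},
  {"claw": 5,"delta_pos": [-0.35,-0.2,18.2],"twist": 0},
  {"claw": 5,"delta_pos": [-0.35,-0.2,18.2],"twist": 0},
], force=60)

```text
clock: 3.08
tcp_pos: [0.5196, 0.3121, 0.0705]
orientation: [0.001, -0.483, 0.876, -0.0]
wrist_force: [0.0, -0.0, 0.4]
finger_gap: 0.0502
```

>>> play_rows([
  {"claw": 2,"delta_pos": [0,0,0],"twist": 0},
  {"claw": 2,"delta_pos": [0,0,0],"twist": 0},
  {"claw": 2,"delta_pos": [0,0,0],"twist": 0},
  {"claw": 2,"delta_pos": [0,0,0],"twist": 0},
  {"claw": 2,"delta_pos": [0,0,0],"twist": 0},
])

```text
clock: 3.7
tcp_pos: [0.5202, 0.3123, 0.0712]
orientation: [0.002, -0.483, 0.876, -0.0]
wrist_force: [-1.0, 0.4, 6.4]
finger_gap: 0.029
```

```bash
python3 - <<'E'
from h import *
s=get_state();print({k:np.round(v,4).tolist() for k,v in s.items()})
a=save("side","d.png",(300,150,440,290),4)
E
```

```text
{'clock': 3.7, 'joint_pos': [0.4083, 0.461, -0.1399, 0.9663, 0.0003, -0.5995], 'qvel': [0.0009, -0.0007, -0.0, -0.0002, -0.0012, -0.0], 'tau': [-0.368, -49.4838, 24.7826, -0.1382, -0.196, -0.0071], 'tcp_pos': [0.5202, 0.3123, 0.0712], 'orientation': [0.0018, -0.4828, 0.8757, -0.0], 'wrist_force': [-0.9902, 0.3894, 6.3982], 'ft_torque': [0.112, 0.1235, 0.0423], 'finger_gap': 0.029}
```

View pics/d.png

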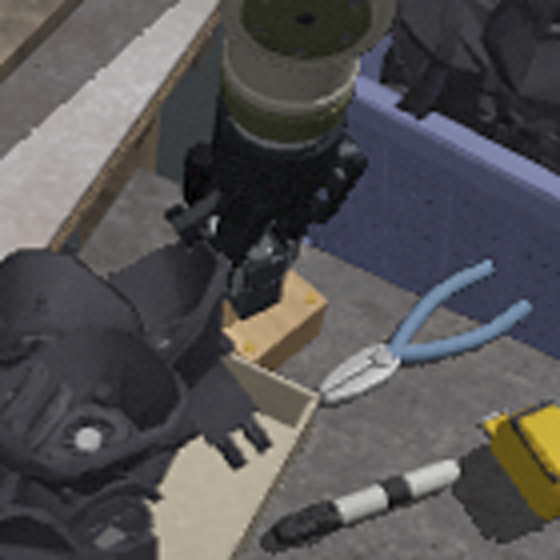

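>>> play_rows([
  {"claw": 2,"delta_pos": [0,0,-1.5],"twist": 0},
  {"claw": 2,"delta_pos": [0,0,-4],"twist": 0},
  {"claw": 2,"delta_pos": [0,0,-9],"twist": 0},
  {"claw": 2,"delta_pos": [0,0,-14],"twist": 0},
  {"claw": 2,"delta_pos": [2,-2.4,-18],"twist": -10},
  {"claw": 2,"delta_pos": [5,-6,-21],"twist": -20},
  {"claw": 2,"delta_pos": [8,-9.6,-23],"twist": -30},
  {"claw": 2,"delta_pos": [11,-13.2,-23],"twist": -40},
  {"claw": 2,"delta_pos": [14,-16.7,-23],"twist": -50},
  {"claw": 2,"delta_pos": [17,-20.3,-23],"twist": -60},
  {"claw": 2,"delta_pos": [18.8,-22.5,-23],"twist": -70},
  {"claw": 2,"delta_pos": [18.8,-22.5,-23],"twist": -80},
], force=80)

```text
clock: 5.25
tcp_pos: [0.609, 0.0299, 0.299]
orientation: [0.0, 0.933, -0.36, -0.001]
wrist_force: [0.6, 0.5, -2.6]
finger_gap: 0.0289
```

>>> play_rows([
  {"claw": 2,"delta_pos": [0,0,0],"twist": -10},
  {"claw": 2,"delta_pos": [0,0,0],"twist": -12},
  {"claw": 2,"delta_pos": [0,0,0],"twist": -12},
])

```text
clock: 5.62
tcp_pos: [0.6087, 0.0326, 0.2994]
orientation: [0.0, 0.965, -0.262, -0.0]
wrist_force: [-0.0, -0.8, -2.5]
finger_gap: 0.029
```

```bash
python3 - <<'E'
from h import *
import pickle
s=get_state();print({k:np.round(v,4).tolist() for k,v in s.items()})
i=info("wrist");save("wrist","e.png");pickle.dump((i,s),open("e.pkl","wb"))
print(proj("wrist",[.62,-.03,.17],i))
E
```

```text
{'clock': 5.625, 'joint_pos': [-0.0781, 0.3792, 0.3054, 1.4973, -0.0, -2.6895], 'qvel': [0.0032, 0.0001, -0.0022, -0.0057, 0.0011, 0.0055], 'tau': [-0.1251, -53.7159, 31.348, 0.0021, -0.0149, -0.1208], 'tcp_pos': [0.6087, 0.0326, 0.2994], 'orientation': [0.0, 0.9651, -0.262, -0.0002], 'wrist_force': [-0.0048, -0.7792, -2.4804], 'ft_torque': [0.0382, 0.019, 0.0162], 'finger_gap': 0.029}
(np.float64(386.75506122427066), np.float64(144.99379768026722))
```

View pics/e.png

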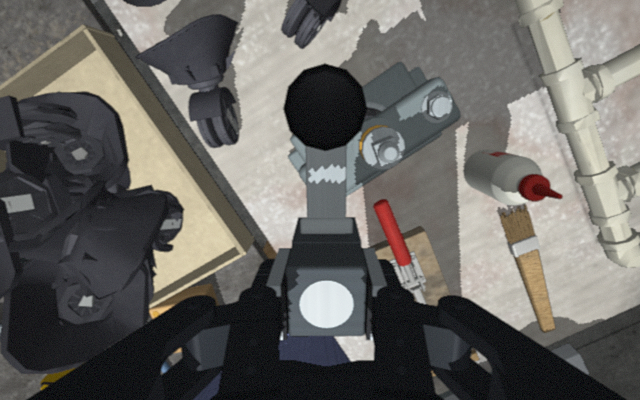

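```bash
python3 - <<'E'
import cv2
im=cv2.imread("pics/e.png")[105:185,340:440];cv2.imwrite("pics/e2.png",cv2.resize(im,None,fx=7,fy=7,interpolation=cv2.INTER_CUBIC))
E
```

```text
(no output)
```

View pics/e2.png

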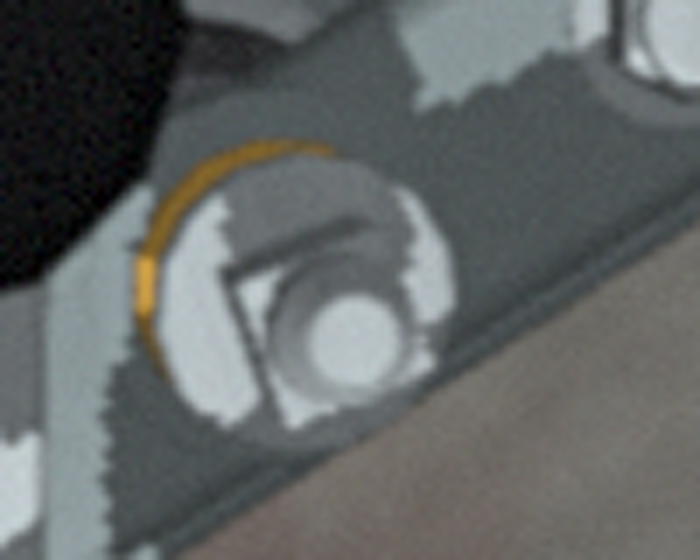

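```bash
python3 - <<'E'
from h import *
import pickle
from scipy.optimize import least_squares
i,s=pickle.load(open("e.pkl","rb"))
px=lambda u,v:np.array([340+u/7,105+v/7])
def circ(x,y,z,r,m):
    return np.array([proj("wrist",[x+r*np.cos(a),y+r*np.sin(a),z],i) for a in np.linspace(0,6.28,24)])
def f(p):
    x,y,S,th=p;r=[]
    r+=list(proj("wrist",[x,y,S+.032],i)-px(355,340))
    c=circ(x,y,S,.0185,0);lo=c.min(0);hi=c.max(0)
    r+=[lo[0]-px(158,0)[0],hi[0]-px(457,0)[0],lo[1]-px(0,152)[1]]
    for k,q in enumerate(((288,427),(435,363),(238,278))):
        # nearest of 4 corners
        C=np.array([proj("wrist",[x+.0127*np.cos(th+n*np.pi/2),y+.0127*np.sin(th+n*np.pi/2),S+.02],i) for n in range(4)])
        d=C-px(*q);r+=list(d[np.argmin((d**2).sum(1))])
    return np.array(r)
for th0 in(0,.4,.8,1.2):
    q=least_squares(f,[.62,-.03,.155,th0],x_scale=[.01,.01,.01,.1]);print(q.x[:3].round(4),"face deg",(np.degrees(q.x[3])-45)%90,q.cost.round(2),q.fun.round(1))
t=q.x
print("top", proj("top",[t[0],t[1],t[2]+.032]),"side",proj("side",[t[0],t[1],t[2]+.032]))
from scipy.spatial.transform import Rotation as R
M=R.from_quat(np.roll(s["orientation"],-1)).as_matrix();print("toolx",np.degrees(np.arctan2(M[1,0],M[0,0])))
E
```

```text
[ 0.6147 -0.0288  0.1482] face deg 81.79482780378912 0.41 [ 0.1 -0.4  0.  -0.1 -0.2  0.2 -0.3  0.   0.5 -0.2  0.4]
[ 0.6147 -0.0288  0.1482] face deg 81.79482832031789 0.41 [ 0.1 -0.4  0.  -0.1 -0.2  0.2 -0.3  0.   0.5 -0.2  0.4]
[ 0.6147 -0.0288  0.1482] face deg 81.79482780117581 0.41 [ 0.1 -0.4  0.  -0.1 -0.2  0.2 -0.3  0.   0.5 -0.2  0.4]
[ 0.6147 -0.0288  0.1482] face deg 81.79482796336795 0.41 [ 0.1 -0.4  0.  -0.1 -0.2  0.2 -0.3  0.   0.5 -0.2  0.4]
top (np.float64(400.9386022300678), np.float64(188.20901924190463)) side (np.float64(230.4282541362027), np.float64(164.32862450734845))
toolx -30.378883875619596
```

```bash
python3 - <<'E'
from h import *
import pickle
from scipy.spatial.transform import Rotation as R
i,s=pickle.load(open("e.pkl","rb"));M=R.from_quat(np.roll(s["orientation"],-1)).as_matrix();T=s["tcp_pos"]
for u,v in((327,305),):
    h=atz("wrist",u,v,T[2]+.0318,i);print("hub in tool",M.T@(h-T))
g=atz("wrist",325.5,107,T[2]-.0262+.076,i);print("grip in tool",M.T@(g-T))
h=T+M@np.array([0,0,0]);a=np.array([.6147,-.0288,0])
print("tool delta",(M.T@(a-T)).round(4))
im=cv2.imread("pics/e.png")[200:360,250:410];cv2.imwrite("pics/e3.png",cv2.resize(im,None,fx=3,fy=3))
E
```

```text
hub in tool [-0.00122441  0.00012036 -0.03179963]
grip in tool [ 0.06974111 -0.00038291 -0.04982038]
tool delta [0.0363 0.0499 0.2994]
```

>>> play_rows([
  {"claw": 2,"delta_pos": [1,1,0],"twist": 10},
  {"claw": 2,"delta_pos": [2,2.5,0],"twist": 20},
  {"claw": 2,"delta_pos": [3,4,0],"twist": 30},
  {"claw": 2,"delta_pos": [3.65,5.05,1],"twist": 40},
  {"claw": 2,"delta_pos": [3.65,5.05,4],"twist": 50},
  {"claw": 2,"delta_pos": [3.65,5.05,6],"twist": 60},
  {"claw": 2,"delta_pos": [3.65,5.05,7.3],"twist": 68},
  {"claw": 2,"delta_pos": [3.65,5.05,7.3],"twist": 68},
  {"claw": 2,"delta_pos": [3.65,5.05,7.3],"twist": 68},
  {"claw": 2,"delta_pos": [3.65,5.05,7.3],"twist": 68},
])

```text
clock: 6.92
tcp_pos: [0.6155, -0.0295, 0.2273]
orientation: [0.001, -0.655, 0.756, -0.001]
wrist_force: [0.1, -0.7, -2.5]
finger_gap: 0.0291
```

```bash
python3 - <<'E'
from h import *
import pickle
s=get_state();print({k:np.round(v,4).tolist() for k,v in s.items()})
a=save("side",None)[130:240,180:290];b=save("top",None)[150:230,340:450]
c=np.zeros((600,770,3),np.uint8);
a=cv2.resize(a,None,fx=5,fy=5,interpolation=cv2.INTER_CUBIC);c[:550,:550]=a
c[:160,550:770]=cv2.resize(b,None,fx=2,fy=2)
cv2.imwrite("pics/f.png",c[:,:,::-1])
E
```

```text
{'clock': 6.925, 'joint_pos': [-0.1781, 0.3946, 0.1534, 1.3279, 0.0001, -1.6058], 'qvel': [-0.0003, 0.0013, -0.0025, -0.0007, 0.0015, 0.0059], 'tau': [0.0049, -54.2641, 31.0831, 0.0007, -0.0198, -0.0103], 'tcp_pos': [0.6155, -0.0295, 0.2273], 'orientation': [0.0006, -0.6548, 0.7558, -0.0006], 'wrist_force': [0.1029, -0.7384, -2.478], 'ft_torque': [0.038, -0.0425, -0.0368], 'finger_gap': 0.0291}
```

View pics/f.png

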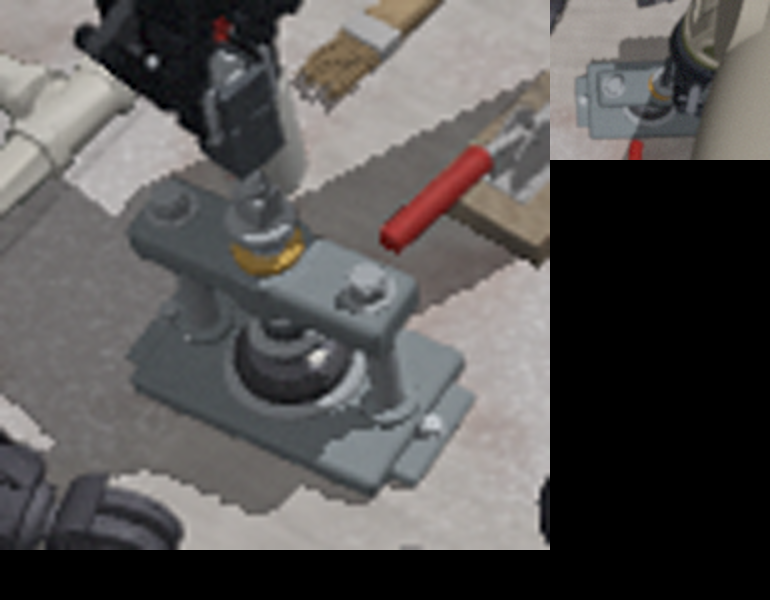

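>>> play_rows([
  {"claw": 2,"delta_pos": [0,0.09,1],"twist": 0},
  {"claw": 2,"delta_pos": [0,0.09,2],"twist": 0},
  {"claw": 2,"delta_pos": [0,0.09,2.5],"twist": 0},
  {"claw": 2,"delta_pos": [0,0.09,2.8],"twist": 0},
  {"claw": 2,"delta_pos": [0,0.09,2.8],"twist": 0},
])

```text
clock: 7.65
tcp_pos: [0.6141, -0.0293, 0.198]
orientation: [-0.0, -0.654, 0.756, 0.0]
wrist_force: [0.1, -0.3, -3.8]
finger_gap: 0.0289
```

>>> play_rows([
  {"claw": 2,"delta_pos": [0,0,0.3],"twist": 0},
  {"claw": 2,"delta_pos": [0,0,0.6],"twist": 0},
  {"claw": 2,"delta_pos": [0,0,0.6],"twist": 0},
])

```text
clock: 8.02
tcp_pos: [0.6145, -0.0293, 0.1921]
orientation: [0.0, -0.654, 0.756, -0.0]
wrist_force: [2.6, 0.0, -4.2]
finger_gap: 0.0287
```

>>> play_rows([
  {"claw": 2,"delta_pos": [0,-0.03,0.25],"twist": 0},
  {"claw": 2,"delta_pos": [0,-0.03,0.5],"twist": 0},
  {"claw": 2,"delta_pos": [0,-0.03,0.5],"twist": 0},
])

```text
clock: 8.4
tcp_pos: [0.6146, -0.0294, 0.187]
orientation: [0.0, -0.654, 0.756, 0.0]
wrist_force: [4.0, 0.4, -4.0]
finger_gap: 0.0291
```

>>> play_rows([
  {"claw": 2,"delta_pos": [0,-0.05,0.3],"twist": 0},
  {"claw": 2,"delta_pos": [0,-0.05,0.6],"twist": 0},
  {"claw": 2,"delta_pos": [0,-0.05,0.9],"twist": 0},
  {"claw": 2,"delta_pos": [0,-0.05,0.9],"twist": 0},
])

```text
clock: 8.9
tcp_pos: [0.6146, -0.0294, 0.1778]
orientation: [-0.0, -0.654, 0.756, 0.0]
wrist_force: [-0.2, 0.8, -3.0]
finger_gap: 0.0291
```

>>> play_rows([
  {"claw": 2,"delta_pos": [0,0,0.15],"twist": 0},
  {"claw": 2,"delta_pos": [0,0,0.3],"twist": 0},
  {"claw": 2,"delta_pos": [0,0,0.3],"twist": 0},
])

```text
clock: 9.28
tcp_pos: [0.6147, -0.0294, 0.1774]
orientation: [0.0, -0.654, 0.756, -0.001]
wrist_force: [-4.0, 0.2, 7.6]
finger_gap: 0.0288
```

>>> play_rows([
  {"claw": 2,"delta_pos": [0,0,0.02],"twist": 8},
  {"claw": 2,"delta_pos": [0,0,0.04],"twist": 16},
  {"claw": 2,"delta_pos": [0,0,0.06],"twist": 24},
  {"claw": 2,"delta_pos": [0,0,0.08],"twist": 32},
  {"claw": 2,"delta_pos": [0,0,0.1],"twist": 40},
], force=100)

```text
clock: 9.9
tcp_pos: [0.6161, -0.0285, 0.1767]
orientation: [0.002, -0.355, 0.935, -0.0]
wrist_force: [-0.9, 3.7, 6.6]
finger_gap: 0.0288
```

```bash
cat > st.py <<'E'
from h import *
from scipy.spatial.transform import Rotation as R
s=get_state();M=R.from_quat(np.roll(s["orientation"],-1)).as_matrix()
print(s["clock"],s["tcp_pos"].round(4),"yaw",np.degrees(np.arctan2(M[1,0],M[0,0])).round(1),"F",s["wrist_force"].round(1),"T",s["ft_torque"].round(3),"j6",s["joint_pos"][5].round(3),s["tau"][5].round(3),s["finger_gap"].round(4))
E
python3 st.py
```

```text
Traceback (most recent call last):
  File "st.py", line 4, in <module>
    print(s["clock"],s["tcp_pos"].round(4),"yaw",np.degrees(np.arctan2(M[1,0],M[0,0])).round(1),"F",s["wrist_force"].round(1),"T",s["ft_torque"].round(3),"j6",s["joint_pos"][5].round(3),s["tau"][5].round(3),s["finger_gap"].round(4))
                                                                                                                                                                                                               ^^^^^^^^^^^^^^^^^^^^^
AttributeError: 'float' object has no attribute 'round'
```

```bash
sed -i 's/s\["finger_gap"\].round(4)/s["finger_gap"]/' st.py; python3 st.py
```

```text
9.9 [ 0.6161 -0.0285  0.1767] yaw -138.4 F [-0.9  3.7  6.6] T [0.728 0.152 0.236] j6 -0.903 -0.903 0.02881534685969625
```

>>> play_rows([
  {"claw": 2,"delta_pos": [0,0,0.02],"twist": 8},
  {"claw": 2,"delta_pos": [0,0,0.04],"twist": 16},
  {"claw": 2,"delta_pos": [0,0,0.07],"twist": 24},
])

```text
clock: 10.28
tcp_pos: [0.6161, -0.0286, 0.176]
orientation: [0.002, -0.153, 0.988, 0.0]
wrist_force: [0.9, 4.1, 7.4]
finger_gap: 0.0289
```

```bash
python3 st.py
```

```text
10.275 [ 0.6161 -0.0286  0.176 ] yaw -162.4 F [0.9 4.1 7.4] T [0.614 0.098 0.246] j6 -0.484 -0.905 0.028888837030937115
```

>>> play_rows([
  {"claw": 2,"delta_pos": [0,0,0.02],"twist": 8},
  {"claw": 2,"delta_pos": [0,0,0.04],"twist": 16},
  {"claw": 2,"delta_pos": [0,0,0.07],"twist": 24},
])

```text
clock: 10.65
tcp_pos: [0.6162, -0.0287, 0.1754]
orientation: [0.002, 0.056, 0.998, 0.001]
wrist_force: [0.2, 3.6, 7.7]
finger_gap: 0.0285
```

```bash
python3 st.py
```

```text
10.65 [ 0.6162 -0.0287  0.1754] yaw 173.6 F [0.2 3.6 7.7] T [0.654 0.16  0.208] j6 -0.065 -0.904 0.028545112953729076
```

>>> play_rows([
  {"claw": 2,"delta_pos": [0,0,0.02],"twist": 8},
  {"claw": 2,"delta_pos": [0,0,0.04],"twist": 16},
  {"claw": 2,"delta_pos": [0,0,0.07],"twist": 24},
])

```text
clock: 11.02
tcp_pos: [0.6161, -0.0288, 0.1747]
orientation: [0.002, 0.263, 0.965, 0.001]
wrist_force: [-1.1, 2.5, 7.6]
finger_gap: 0.0286
```

```bash
python3 st.py
```

```text
11.025 [ 0.6161 -0.0288  0.1747] yaw 149.6 F [-1.1  2.5  7.6] T [0.573 0.265 0.229] j6 0.354 -0.905 0.0286244346822105
```

>>> play_rows([
  {"claw": 2,"delta_pos": [0,0,0.03],"twist": 10},
  {"claw": 2,"delta_pos": [0,0,0.06],"twist": 20},
  {"claw": 2,"delta_pos": [0,0,0.08],"twist": 30},
])

```text
clock: 11.4
tcp_pos: [0.616, -0.0288, 0.1739]
orientation: [0.002, 0.504, 0.864, 0.001]
wrist_force: [-0.9, 3.6, 7.4]
finger_gap: 0.029
```

```bash
python3 st.py
```

```text
11.4 [ 0.616  -0.0288  0.1739] yaw 119.5 F [-0.9  3.6  7.4] T [0.459 0.29  0.255] j6 0.879 -1.193 0.028974805671168967
```

>>> play_rows([
  {"claw": 2,"delta_pos": [0,0,0.03],"twist": 10},
  {"claw": 2,"delta_pos": [0,0,0.06],"twist": 20},
  {"claw": 2,"delta_pos": [0,0,0.08],"twist": 30},
])

```text
clock: 11.78
tcp_pos: [0.6158, -0.0288, 0.173]
orientation: [0.001, 0.71, 0.704, 0.002]
wrist_force: [-1.1, 2.8, 7.4]
finger_gap: 0.0289
```

```bash
python3 st.py
```

```text
11.775 [ 0.6158 -0.0288  0.173 ] yaw 89.5 F [-1.1  2.8  7.4] T [0.583 0.334 0.227] j6 1.402 -1.192 0.028878068624405735
```

>>> play_rows([
  {"claw": 2,"delta_pos": [0,0,0.03],"twist": 10},
  {"claw": 2,"delta_pos": [0,0,0.06],"twist": 20},
  {"claw": 2,"delta_pos": [0,0,0.08],"twist": 30},
])

```text
clock: 12.15
tcp_pos: [0.6158, -0.0287, 0.1722]
orientation: [0.001, 0.868, 0.496, 0.002]
wrist_force: [-0.7, 3.0, 7.4]
finger_gap: 0.0286
```

```bash
python3 st.py
```

```text
12.15 [ 0.6158 -0.0287  0.1722] yaw 59.5 F [-0.7  3.   7.4] T [0.652 0.37  0.247] j6 1.926 -1.192 0.02856917440068788
```

>>> play_rows([
  {"claw": 2,"delta_pos": [0,0,0.03],"twist": 10},
  {"claw": 2,"delta_pos": [0,0,0.06],"twist": 20},
  {"claw": 2,"delta_pos": [0,0,0.08],"twist": 30},
])

```text
clock: 12.52
tcp_pos: [0.6157, -0.0286, 0.1714]
orientation: [-0.0, 0.967, 0.255, 0.002]
wrist_force: [-1.2, 2.9, 6.6]
finger_gap: 0.0288
```

```bash
python3 st.py
```

```text
12.525 [ 0.6157 -0.0286  0.1714] yaw 29.5 F [-1.2  2.9  6.6] T [0.682 0.37  0.262] j6 2.449 -1.193 0.02881754494638498
```

>>> play_rows([
  {"claw": 2,"delta_pos": [0,0,0.03],"twist": 10},
  {"claw": 2,"delta_pos": [0,0,0.06],"twist": 20},
  {"claw": 2,"delta_pos": [0,0,0.08],"twist": 30},
])

```text
clock: 12.9
tcp_pos: [0.6157, -0.0285, 0.1705]
orientation: [-0.001, 1.0, -0.004, 0.002]
wrist_force: [-0.3, 3.6, 6.6]
finger_gap: 0.0289
```

```bash
python3 st.py
```

```text
12.9 [ 0.6157 -0.0285  0.1705] yaw -0.5 F [-0.3  3.6  6.6] T [0.793 0.395 0.186] j6 2.973 -1.192 0.028928703445991227
```

>>> play_rows([
  {"claw": 5,"delta_pos": [0,0,0],"twist": 0},
  {"claw": 5,"delta_pos": [0,0,0],"twist": 0},
  {"claw": 5,"delta_pos": [0,0,0],"twist": 0},
  {"claw": 5,"delta_pos": [0,0,-2],"twist": 0},
  {"claw": 5,"delta_pos": [0,0,-4.5],"twist": 0},
  {"claw": 5,"delta_pos": [0,0,-4.5],"twist": -10},
  {"claw": 5,"delta_pos": [0,0,-4.5],"twist": -20},
  {"claw": 5,"delta_pos": [0,0,-4.5],"twist": -30},
  {"claw": 5,"delta_pos": [0,0,-4.5],"twist": -40},
  {"claw": 5,"delta_pos": [0,0,-4.5],"twist": -50},
  {"claw": 5,"delta_pos": [0,0,-4.5],"twist": -60},
  {"claw": 5,"delta_pos": [0,0,-4.5],"twist": -70},
])

```text
clock: 14.4
tcp_pos: [0.6148, -0.0296, 0.213]
orientation: [-0.0, 0.819, 0.574, -0.0]
wrist_force: [0.8, -0.2, 0.3]
finger_gap: 0.0503
```

>>> play_rows([
  {"claw": 5,"delta_pos": [0,0,0],"twist": -10},
  {"claw": 5,"delta_pos": [0,0,0],"twist": -20},
  {"claw": 5,"delta_pos": [0,0,0],"twist": -30},
  {"claw": 5,"delta_pos": [0,0,0],"twist": -40},
  {"claw": 5,"delta_pos": [0,0,0],"twist": -50},
  {"claw": 5,"delta_pos": [0,0,0],"twist": -60},
  {"claw": 5,"delta_pos": [0,0,0],"twist": -70},
  {"claw": 5,"delta_pos": [0,0,0],"twist": -80},
  {"claw": 5,"delta_pos": [0,0,0],"twist": -90},
  {"claw": 5,"delta_pos": [0,0,0],"twist": -100},
  {"claw": 5,"delta_pos": [0,0,0],"twist": -110},
  {"claw": 5,"delta_pos": [0,0,0],"twist": -110},
])

```text
clock: 15.9
tcp_pos: [0.6148, -0.0296, 0.213]
orientation: [-0.0, 0.003, 1.0, 0.0]
wrist_force: [0.3, -0.1, 0.5]
finger_gap: 0.0499
```

```bash
python3 st.py; python3 - <<'E'
from h import *
import pickle
i=info("wrist");a=save("wrist","g.png");pickle.dump((i,get_state()),open("g.pkl","wb"))
b=save("side",None)[150:240,190:290]
w=cv2.resize(a,(480,300));b=cv2.resize(b,None,fx=3,fy=3,interpolation=cv2.INTER_CUBIC)
c=np.zeros((300,780,3),np.uint8);c[:,:480]=w;c[:270,480:]=b;cv2.imwrite("pics/g2.png",c[:,:,::-1])
E
```

```text
15.9 [ 0.6148 -0.0296  0.213 ] yaw 179.7 F [ 0.3 -0.1  0.5] T [ 0.03  -0.053 -0.002] j6 -0.173 -0.607 0.049867648322907736
```

View pics/g2.png

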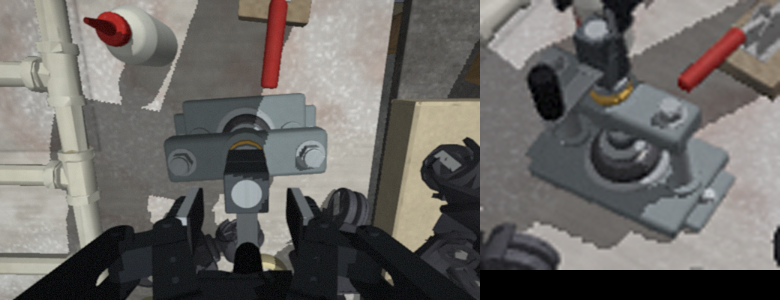

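```bash
python3 - <<'E'
from h import *
import pickle
from scipy.spatial.transform import Rotation as R
i,s=pickle.load(open("g.pkl","rb"));M=R.from_quat(np.roll(s["orientation"],-1)).as_matrix();T=s["tcp_pos"]
h=atz("wrist",328,259.5,.2023,i);print(h,"tool",M.T@(h-T))
im=cv2.cvtColor(cv2.imread("pics/g.png"),cv2.COLOR_BGR2GRAY)
m=(im[235:290,295:365]>150).astype(np.uint8);n,l,st,ce=cv2.connectedComponentsWithStats(m);print([(a.tolist(),c.tolist()) for a,c in zip(st,ce) if a[4]>100])
E
```

```text
[ 0.6162726 -0.0281643  0.2023   ] tool [-0.00137847  0.00142574  0.01073513]
[([0, 0, 70, 55, 2165], [33.262355658198615, 25.606466512702077]), ([14, 5, 40, 37, 1129], [33.318866253321524, 23.266607617360496]), ([49, 7, 21, 48, 344], [64.15116279069767, 37.34011627906977]), ([0, 24, 20, 31, 212], [5.316037735849057, 44.33490566037736])]
```

>>> play_rows([
  {"claw": 5,"delta_pos": [-0.1,0.12,1],"twist": 0},
  {"claw": 5,"delta_pos": [-0.1,0.12,3],"twist": 0},
  {"claw": 5,"delta_pos": [-0.1,0.12,4.3],"twist": 0},
  {"claw": 5,"delta_pos": [-0.1,0.12,4.3],"twist": 0},
  {"claw": 2,"delta_pos": [-0.1,0.12,4.3],"twist": 0},
  {"claw": 2,"delta_pos": [-0.1,0.12,4.3],"twist": 0},
  {"claw": 2,"delta_pos": [-0.1,0.12,4.3],"twist": 0},
  {"claw": 2,"delta_pos": [-0.1,0.12,4.3],"twist": 0},
])

```text
clock: 17.0
tcp_pos: [0.6163, -0.0284, 0.1711]
orientation: [0.001, 0.002, 1.0, -0.0]
wrist_force: [-1.5, -0.6, 3.4]
finger_gap: 0.0284
```

```bash
python3 st.py
```

```text
17.0 [ 0.6163 -0.0284  0.1711] yaw 179.7 F [-1.5 -0.6  3.4] T [-0.184  0.291  0.038] j6 -0.172 0.06 0.028380845257839536
```

>>> play_rows([
  {"claw": 2,"delta_pos": [0,0,0.03],"twist": 5},
  {"claw": 2,"delta_pos": [0,0,0.05],"twist": 10},
  {"claw": 2,"delta_pos": [0,0,0.06],"twist": 15},
])

```text
clock: 17.38
tcp_pos: [0.6163, -0.0285, 0.1707]
orientation: [0.001, 0.134, 0.991, -0.0]
wrist_force: [-1.4, -1.3, 5.3]
finger_gap: 0.0288
```

```bash
python3 st.py
```

```text
17.375 [ 0.6163 -0.0285  0.1707] yaw 164.6 F [-1.4 -1.3  5.3] T [-0.231  0.361  0.267] j6 0.093 -0.443 0.028765516238383835
```

>>> play_rows([
  {"claw": 2,"delta_pos": [0,0,0.03],"twist": 8},
  {"claw": 2,"delta_pos": [0,0,0.05],"twist": 15},
])

```text
clock: 17.62
tcp_pos: [0.6163, -0.0286, 0.1702]
orientation: [0.001, 0.263, 0.965, -0.0]
wrist_force: [-2.7, -1.9, 5.4]
finger_gap: 0.0287
```

```bash
python3 st.py
```

```text
17.625 [ 0.6163 -0.0286  0.1702] yaw 149.5 F [-2.7 -1.9  5.4] T [-0.275  0.439  0.275] j6 0.356 -0.664 0.02866199682417421
```

>>> play_rows([
  {"claw": 2,"delta_pos": [0,0,0.03],"twist": 8},
  {"claw": 2,"delta_pos": [0,0,0.05],"twist": 15},
])

```text
clock: 17.88
tcp_pos: [0.6162, -0.0286, 0.1698]
orientation: [0.001, 0.386, 0.922, -0.0]
wrist_force: [-1.4, -1.7, 6.7]
finger_gap: 0.0288
```

```bash
python3 st.py
```

```text
17.875 [ 0.6162 -0.0286  0.1698] yaw 134.5 F [-1.4 -1.7  6.7] T [-0.309  0.473  0.328] j6 0.617 -0.636 0.0287594798173564
```

>>> play_rows([
  {"claw": 2,"delta_pos": [0,0,0.03],"twist": 8},
  {"claw": 2,"delta_pos": [0,0,0.05],"twist": 15},
])

```text
clock: 18.12
tcp_pos: [0.6162, -0.0287, 0.1694]
orientation: [0.001, 0.504, 0.864, -0.0]
wrist_force: [-2.6, -1.7, 7.2]
finger_gap: 0.0286
```

```bash
python3 st.py
```

```text
18.125 [ 0.6162 -0.0287  0.1694] yaw 119.5 F [-2.6 -1.7  7.2] T [-0.378  0.606  0.374] j6 0.879 -0.608 0.028597803667963852
```

>>> play_rows([
  {"claw": 2,"delta_pos": [0,0,0.03],"twist": 8},
  {"claw": 2,"delta_pos": [0,0,0.05],"twist": 15},
])

```text
clock: 18.38
tcp_pos: [0.6161, -0.0287, 0.169]
orientation: [0.001, 0.612, 0.791, -0.0]
wrist_force: [-3.0, -1.1, 7.0]
finger_gap: 0.0281
```

```bash
python3 st.py; python3 -c "
from h import *
v=[]
for k in range(4):
    save('top',None);v.append(get_state()['ft_torque'][2])
print(np.round(v,3))"
```

```text
18.375 [ 0.6161 -0.0287  0.169 ] yaw 104.5 F [-3.  -1.1  7. ] T [-0.395  0.682  0.422] j6 1.141 -0.581 0.02814801472766113
[0.111 0.111 0.051 0.013]
```

>>> play_rows([
  {"claw": 2,"delta_pos": [0,0,0.03],"twist": 8},
  {"claw": 2,"delta_pos": [0,0,0.05],"twist": 15},
])

```text
clock: 18.82
tcp_pos: [0.6161, -0.0287, 0.1686]
orientation: [0.001, 0.71, 0.704, 0.0]
wrist_force: [-3.0, -1.8, 8.2]
finger_gap: 0.029
```

```bash
python3 st.py
```

```text
18.825 [ 0.6161 -0.0287  0.1686] yaw 89.5 F [-3.  -1.8  8.2] T [-0.351  0.778  0.452] j6 1.403 -0.559 0.029024271394267658
```

>>> play_rows([
  {"claw": 2,"delta_pos": [0,0,0.02],"twist": 5},
  {"claw": 2,"delta_pos": [0,0,0.03],"twist": 9},
])

```text
clock: 19.08
tcp_pos: [0.616, -0.0287, 0.1684]
orientation: [0.001, 0.762, 0.647, 0.0]
wrist_force: [-3.6, -2.5, 7.6]
finger_gap: 0.0286
```

```bash
python3 st.py
```

```text
19.075 [ 0.616  -0.0287  0.1684] yaw 80.6 F [-3.6 -2.5  7.6] T [-0.345  0.777  0.406] j6 1.558 -0.101 0.028614725372286293
```

>>> play_rows([
  {"claw": 2,"delta_pos": [0,0,-0.2],"twist": -3},
  {"claw": 2,"delta_pos": [0,0,-0.4],"twist": -6},
  {"claw": 2,"delta_pos": [0,0,-0.9],"twist": -6},
  {"claw": 2,"delta_pos": [0,0,-1.4],"twist": -6},
])

```text
clock: 19.58
tcp_pos: [0.6156, -0.0282, 0.1806]
orientation: [-0.0, 0.727, 0.686, -0.0]
wrist_force: [-1.2, -0.7, -3.9]
finger_gap: 0.029
```

```bash
python3 st.py
```

```text
19.575 [ 0.6156 -0.0282  0.1806] yaw 86.7 F [-1.2 -0.7 -3.9] T [-0.097 -0.034 -0.067] j6 1.453 0.004 0.02900126109252934
```

>>> play_rows([
  {"claw": 2,"delta_pos": [0,0,-4],"twist": 0},
  {"claw": 2,"delta_pos": [0,0,-8],"twist": 0},
  {"claw": 2,"delta_pos": [3,-0.5,-11],"twist": -10},
  {"claw": 2,"delta_pos": [7,-1.1,-12],"twist": -20},
  {"claw": 2,"delta_pos": [12,-1.8,-12],"twist": -30},
  {"claw": 2,"delta_pos": [17,-2.6,-12],"twist": -40},
  {"claw": 2,"delta_pos": [22,-3.4,-12],"twist": -50},
  {"claw": 2,"delta_pos": [27,-4.2,-12],"twist": -60},
  {"claw": 2,"delta_pos": [31,-4.8,-12],"twist": -70},
  {"claw": 2,"delta_pos": [34.4,-5.3,-12],"twist": -80},
  {"claw": 2,"delta_pos": [34.4,-5.3,-11],"twist": -90},
  {"claw": 2,"delta_pos": [34.4,-5.3,-9],"twist": -100},
])

```text
clock: 21.08
tcp_pos: [0.5826, 0.3195, 0.2714]
orientation: [0.001, -0.062, 0.998, 0.0]
wrist_force: [0.6, -0.7, -2.9]
finger_gap: 0.0284
```

>>> play_rows([
  {"claw": 2,"delta_pos": [0,0,0],"twist": -10},
  {"claw": 2,"delta_pos": [0,0,1],"twist": -20},
  {"claw": 2,"delta_pos": [0,0,2],"twist": -30},
  {"claw": 2,"delta_pos": [0,0,2],"twist": -40},
  {"claw": 2,"delta_pos": [0,0,2],"twist": -51},
  {"claw": 2,"delta_pos": [0,0,2],"twist": -51},
  {"claw": 2,"delta_pos": [0,0,2],"twist": -51},
])

```text
clock: 21.95
tcp_pos: [0.5825, 0.3183, 0.2509]
orientation: [0.0, -0.481, 0.876, 0.0]
wrist_force: [0.1, 0.2, -2.6]
finger_gap: 0.0288
```

```bash
python3 st.py; python3 - <<'E'
from h import *
import pickle
i=info("wrist");a=save("wrist","k.png");pickle.dump((i,get_state()),open("k.pkl","wb"))
p=proj("wrist",[.519,.312,.055],i);print(p)
u,v=map(int,p);u0,v0=max(u-70,0),max(v-60,0);print(u0,v0)
c=np.zeros((600,800,3),np.uint8)
z=cv2.resize(a[v0:v0+120,u0:u0+140],None,fx=5,fy=5,interpolation=cv2.INTER_CUBIC)
cv2.imwrite("pics/k2.png",z[:,:,::-1])
b=save("side",None)[150:240,190:290];cv2.imwrite("pics/k3.png",cv2.resize(b,None,fx=6,fy=6,interpolation=cv2.INTER_CUBIC)[:,:,::-1])
E
```

```text
21.95 [0.5825 0.3183 0.2509] yaw -122.4 F [ 0.1  0.2 -2.6] T [-0.111  0.046 -0.002] j6 -0.625 -0.013 0.02880774916678651
(np.float64(376.14059680145147), np.float64(140.80650018109048))
306 80
```

View pics/k2.png

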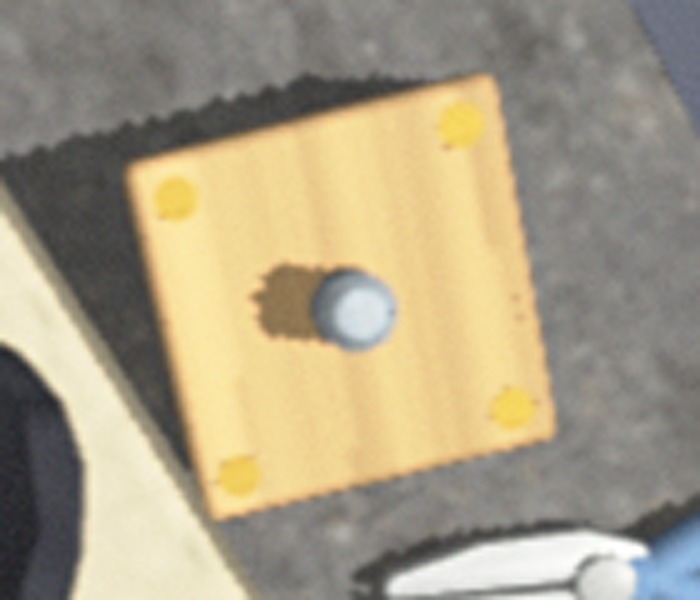

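```bash
python3 - <<'E'
from h import *
import pickle
from scipy.spatial.transform import Rotation as R
i,s=pickle.load(open("k.pkl","rb"));M=R.from_quat(np.roll(s["orientation"],-1)).as_matrix();T=s["tcp_pos"]
for n,u,v,z in(("tip",378,142.4,.065),("blk",375.2,140.2,.045)):
    p=atz("wrist",u,v,z,i);print(n,p,"tool",M.T@(p-T))
A=tri([ray("wrist",175/5+306,198/5+80,i)]*1) if 0 else None
q=[atz("wrist",306+a/5,80+b/5,.045,i) for a,b in((128,168),(490,75),(553,435),(213,518))];print("sides",[np.linalg.norm(q[k]-q[k-1]).round(4) for k in range(4)])
for f in("e","k"):
    im=cv2.cvtColor(cv2.imread(f"pics/{f}.png"),cv2.COLOR_BGR2GRAY)[270:345,290:365]
    n,l,st,ce=cv2.connectedComponentsWithStats((im>190).astype(np.uint8));print(f,[(a.tolist(),(c+[290,270]).tolist()) for a,c in zip(st,ce) if a[4]>200])
    im=cv2.cvtColor(cv2.imread(f"pics/{f}.png"),cv2.COLOR_BGR2GRAY)[50:170,260:390]
    n,l,st,ce=cv2.connectedComponentsWithStats((im<35).astype(np.uint8));print(f,[(a.tolist(),(c+[260,50]).tolist()) for a,c in zip(st,ce) if a[4]>1000])
E
```

```text
tip [0.51899865 0.31272531 0.065     ] tool [0.03873112 0.05065803 0.18590142]
blk [0.51875298 0.31250233 0.045     ] tool [0.03905392 0.05074479 0.20590138]
sides [np.float64(0.0737), np.float64(0.0733), np.float64(0.0735), np.float64(0.0727)]
e [([0, 0, 75, 75, 3432], [325.96357808857806, 306.63927738927737]), ([10, 11, 53, 47, 1970], [326.0837563451777, 303.8604060913706]), ([46, 66, 29, 9, 223], [351.04484304932737, 340.2869955156951])]
e [([0, 0, 130, 120, 10316], [324.1768127181078, 110.73119426134161]), ([25, 15, 83, 85, 5280], [325.0965909090909, 107.09488636363636])]
k [([0, 0, 75, 75, 5306], [326.91424802110816, 305.24783264229177]), ([22, 66, 33, 9, 295], [327.9016949152542, 339.98305084745766])]
k [([0, 0, 130, 120, 15600], [324.5, 109.5])]
```

```bash
python3 - <<'E'
import cv2,numpy as np
k=cv2.imread("pics/k.png");c=np.zeros((600,800,3),np.uint8)
c[:600,:340]=cv2.resize(k[50:350,240:410],None,fx=2,fy=2,interpolation=cv2.INTER_CUBIC)
z=cv2.imread("pics/k3.png");c[:414,340:800]=cv2.resize(z,(460,414));cv2.imwrite("pics/l.png",c)
E
```

```text
(no output)
```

View pics/l.png

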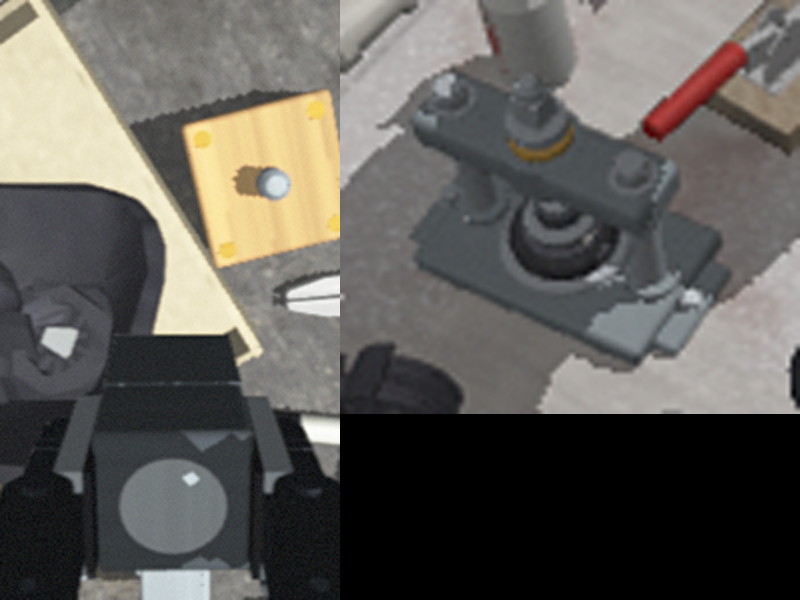

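>>> play_rows([
  {"claw": 2,"delta_pos": [0.5,0.6,0],"twist": 10},
  {"claw": 2,"delta_pos": [1,1.3,0],"twist": 20},
  {"claw": 2,"delta_pos": [1.5,2,0],"twist": 30},
  {"claw": 2,"delta_pos": [2,2.7,0],"twist": 40},
  {"claw": 2,"delta_pos": [2.5,3.4,0],"twist": 50},
  {"claw": 2,"delta_pos": [3,4,0],"twist": 60},
  {"claw": 2,"delta_pos": [3.5,4.6,0],"twist": 70},
  {"claw": 2,"delta_pos": [3.8,5.06,0],"twist": 80},
  {"claw": 2,"delta_pos": [3.8,5.06,0],"twist": 90},
  {"claw": 2,"delta_pos": [3.8,5.06,0],"twist": 100},
  {"claw": 2,"delta_pos": [3.8,5.06,0],"twist": 110},
  {"claw": 2,"delta_pos": [3.8,5.06,0],"twist": 120},
])

```text
clock: 23.55
tcp_pos: [0.5194, 0.3131, 0.251]
orientation: [0.0, 0.52, 0.854, 0.0]
wrist_force: [-0.0, 0.5, -3.2]
finger_gap: 0.0285
```

>>> play_rows([
  {"claw": 2,"delta_pos": [0,0,1],"twist": 10},
  {"claw": 2,"delta_pos": [0,0,3],"twist": 20},
  {"claw": 2,"delta_pos": [0,0,5],"twist": 30},
  {"claw": 2,"delta_pos": [0,0,7],"twist": 40},
  {"claw": 2,"delta_pos": [0,0,9],"twist": 50},
  {"claw": 2,"delta_pos": [0,0,11],"twist": 60},
  {"claw": 2,"delta_pos": [0,0,14],"twist": 60},
  {"claw": 2,"delta_pos": [0,0,14],"twist": 60},
  {"claw": 2,"delta_pos": [0,0,14],"twist": 60},
])

```text
clock: 24.68
tcp_pos: [0.52, 0.3133, 0.1119]
orientation: [0.0, 0.876, 0.483, 0.001]
wrist_force: [-0.1, 0.3, -2.6]
finger_gap: 0.0285
```

```bash
python3 st.py
```

```text
24.675 [0.52   0.3133 0.1119] yaw 57.7 F [-0.1  0.3 -2.6] T [ 0.017 -0.008  0.009] j6 2.544 0.007 0.02846517148309973
```

>>> play_rows([
  {"claw": 2,"delta_pos": [0,0,1],"twist": 0},
  {"claw": 2,"delta_pos": [0,0,2],"twist": 0},
  {"claw": 2,"delta_pos": [0,0,2.6],"twist": 0},
  {"claw": 2,"delta_pos": [0,0,2.6],"twist": 0},
])

```text
clock: 25.18
tcp_pos: [0.5189, 0.3128, 0.084]
orientation: [-0.0, 0.876, 0.483, -0.001]
wrist_force: [0.0, -0.5, -3.0]
finger_gap: 0.0283
```

>>> play_rows([
  {"claw": 2,"delta_pos": [0,0,0.5],"twist": 0},
  {"claw": 2,"delta_pos": [0,0,1],"twist": 0},
  {"claw": 2,"delta_pos": [0,0,1],"twist": 0},
])

```text
clock: 25.55
tcp_pos: [0.5191, 0.3129, 0.0743]
orientation: [-0.0, 0.876, 0.483, -0.0]
wrist_force: [0.3, -0.1, -2.6]
finger_gap: 0.0289
```

>>> play_rows([
  {"claw": 2,"delta_pos": [0,0,0.3],"twist": 0},
  {"claw": 2,"delta_pos": [0,0,0.6],"twist": 0},
  {"claw": 2,"delta_pos": [0,0,0.6],"twist": 0},
])

```text
clock: 25.92
tcp_pos: [0.5198, 0.3133, 0.0718]
orientation: [0.0, 0.876, 0.483, 0.001]
wrist_force: [-4.3, -3.1, 14.5]
finger_gap: 0.0282
```

>>> play_rows([
  {"claw": 2,"delta_pos": [0,0,-0.2],"twist": 0},
  {"claw": 2,"delta_pos": [0,0,-0.2],"twist": 0},
  {"claw": 5,"delta_pos": [0,0,-0.2],"twist": 0},
  {"claw": 5,"delta_pos": [0,0,-0.2],"twist": 0},
  {"claw": 5,"delta_pos": [0,0,-0.2],"twist": 0},
  {"claw": 5,"delta_pos": [0,0,-0.2],"twist": 0},
  {"claw": 5,"delta_pos": [0,0,-3],"twist": 0},
  {"claw": 5,"delta_pos": [0,0,-8],"twist": 0},
  {"claw": 5,"delta_pos": [0,0,-13],"twist": 0},
  {"claw": 5,"delta_pos": [0,0,-18],"twist": 0},
  {"claw": 5,"delta_pos": [0,0,-20],"twist": 0},
  {"claw": 5,"delta_pos": [0,0,-20],"twist": 0},
])

```text
clock: 27.42
tcp_pos: [0.5205, 0.3135, 0.2708]
orientation: [0.0, 0.876, 0.483, 0.002]
wrist_force: [-0.1, -0.1, -0.2]
finger_gap: 0.0502
```

```bash
python3 st.py; python3 - <<'E'
from h import *
i=info("wrist");a=save("wrist","m.png");b=save("side",None)
c=np.zeros((600,800,3),np.uint8)
c[:400,:640]=a
c[400:600,:]=0
z=cv2.resize(b[130:250,200:400],None,fx=2.5,fy=2.5,interpolation=cv2.INTER_CUBIC)
c[300:600,300:800]=z
cv2.imwrite("pics/m2.png",c[:,:,::-1])
print(proj("wrist",[.519,.3127,.103],i),proj("wrist",[.519,.3127,.113],i))
for p in ([.519,.3127,.103],[.4818,.2532,.121]): print("side",proj("side",p),"wrist",proj("wrist",p,i))
E
```

```text
27.425 [0.5205 0.3135 0.2708] yaw 57.7 F [-0.1 -0.1 -0.2] T [ 0.018 -0.028  0.053] j6 2.544 -0.0 0.05019660376561982
(np.float64(325.5575959429056), np.float64(188.21261158137446)) (np.float64(325.56804406936794), np.float64(190.6561273313757))
side (np.float64(364.8762326243387), np.float64(210.65914579790592)) wrist (np.float64(325.5575959429056), np.float64(188.21261158137446))
side (np.float64(351.43324745449496), np.float64(187.17022170610255)) wrist (np.float64(325.91504540508487), np.float64(264.529237205959))
```

View pics/m2.png

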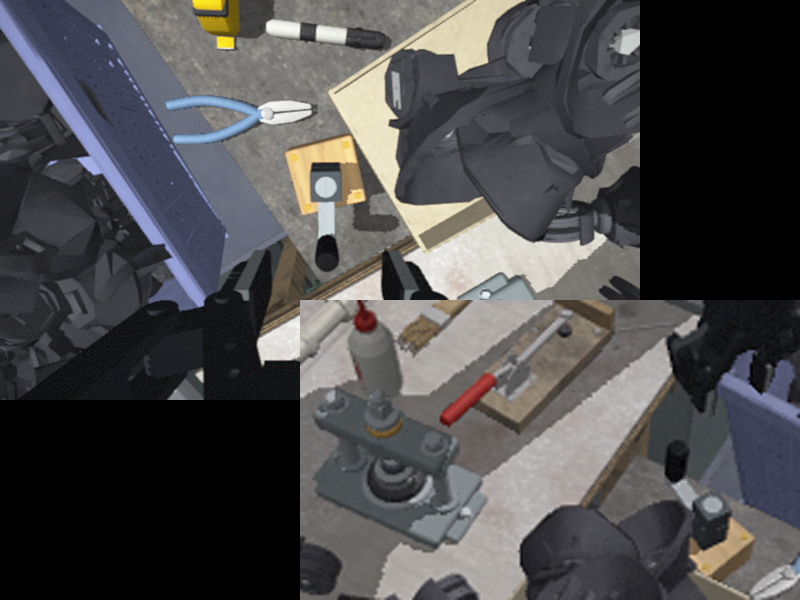

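```bash
python3 -c "
from workcell import env,get_state
print(env.hand_in(),get_state()['clock'])"
```

```text
the job is handed in; nothing more can be done
the job is handed in; nothing more can be done
```

The wheel is clamped, the crank is back on its stand pin, and I handed the job in with the robot clear of everything at about 27 s of the 72 s allowed.

**What I did:**
- I took the full-size crank from the stand.
- I fitted it onto the spindle. It went down over the square without resistance and seated on the collar at about 8 N.
- I wound it clockwise in two grips on the hub, then eased it back about 6° within the socket's play.
- It lifted off freely, and I set it down over the pin until it met the block at about 14 N.

**Checks that agreed:**
- **Pictures:** the last ones show the hub within about 1 pixel of its seated position on the stand. They also show the foot on the wheel and the bottle standing.
- **Clamping torque:** this ended at 0.41 to 0.45 N m, or about 6 to 6.5 N on the grip. That fits the 6 to 7 N given for a quarter turn.

**Checks that were less sure:**
- **Amount of clamping:** I stopped about 70° to 90° past first touch, and did not measure it directly. Torque readings were noisy (about ±0.03 N m) and rose a bit faster than expected. First touch could be off by 10° or more.
- **Screw height:** the camera put it at 148 mm before winding, while contact gave 151 mm. I went by contact and torque.
- **Stand size:** the block's sides measured about 73.5 mm in the picture instead of 76 mm. I put this down to its edges and relied on feel for the final height.

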